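# Pack two small cheeses in a hinged case

### The job

Pack the two small round cheeses from the ripening board into the wooden case, lying flat, one in each compartment: the compartments differ in depth, so choose the one for each that keeps its top below the rim, and set them down rather than drop them. Once both are in, close the lid fully and let go of it, without pressing it down on a cheese. Leave the large cheese wheel, the brush and the steel bowl where they are.

Things in the scene. Friction and masses are not known exactly. Their poses are not given: they have to be found in the camera images.
- tall_center (a point): Centre (half-way up) of the tall small cheese: an upright cylinder, 56 mm diameter, 58 mm high, rind-coloured, 105 to 195 g. Stands upright on the ripening board; its z axis is the cylinder axis.
- low_center (a point): Centre (half-way up) of the low small cheese: an upright cylinder of the same rind, 56 mm diameter, 32 mm high, 63 to 117 g. Lies flat on the ripening board; its z axis is the cylinder axis.
- ripening_board: Fixed wooden board, 350 mm (its x) by 300 mm (its y), top 18 mm above the table; origin at the centre of its underside. At both x ends stands a wooden rail, 22 mm thick, up to 46 mm above the table, 58 mm in its middle, with a steel pin to 70 mm.
- case: Fixed open-topped plywood case, outside 152 mm (its x) by 158 mm (its y) by 76 mm high; origin at the centre of its underside. Walls and floor 6 mm. A 6 mm partition at its y = 0, top 66 mm above the underside, makes two compartments, each 140 mm (its x, leaving room for fingers) by 70 mm (its y), centred at its y = +38 and -38 mm. The lid is hinged along the wall at its +x side.
- deep_floor (a point): Centre of the floor of the deep compartment (top of a 4 mm wooden pad), 66 mm below the rim. Axes as the case's. May be either compartment.
- shallow_floor (a point): Centre of the floor of the shallow compartment (top of a 30 mm wooden block), 40 mm below the rim. Axes as the case's. May be either compartment.
- lid (a joint): Lid angle in rad: 0 shut flat on the rim, 1.57 standing upright, 2.2 its open stop, starting leaning open at 1.85 to 2.1. Stiff hinge: the lid stays where it is left and must be pushed all the way; about 2 N at the edge moves it.
- lid_hinge (a point): Middle of the lid's hinge line, at the top of the case wall on the case's +x side (case x = +76 mm, y = 0, 76.5 mm above the underside), on the underside of the lid. The hinge line runs along the case's y. The lid is a plywood board, 162 mm from hinge to free edge, 158 mm wide, 8 mm thick, with two 6 mm cleats on its outer (upper) face, running from hinge towards edge, 55 mm either side of its middle; the face between the cleats is plain over 94 mm.
- lid_edge (a point): Middle of the lid's free edge, 162 mm from the hinge line. Shut, it overhangs the case wall by 10 mm.
- wheel_center (a point): Centre of the large cheese wheel, 115 mm diameter, 45 mm high, loose on the ripening board; to be left alone.
- brush: Hand brush, 200 mm long along its x, 42 mm wide, about 20 mm high, lying loose on the table; origin at the middle of its underside; to be left alone.
- bowl: Steel bowl, 100 mm diameter, 45 mm high, loose on the table; origin at the centre of its underside; to be left alone.
Not all that is in view belongs to the job. Of the things shaped like the case, the plywood one is meant.

How it is judged:
On the way:
1. both small cheeses lie flat in their compartments, below the rim and let go, while the lid is still open (x of tall_center in the frame of deep_floor between -0.043 and 0.043 m and y of tall_center in the frame of deep_floor between -0.014 and 0.014 m and z of tall_center in the frame of deep_floor between 0.024 and 0.034 m and x of low_center in the frame of shallow_floor between -0.043 and 0.043 m and y of low_center in the frame of shallow_floor between -0.014 and 0.014 m and z of low_center in the frame of shallow_floor between 0.011 and 0.021 m and contact force between the fingers and tall below 0.1 N and contact force between the fingers and low below 0.1 N and value of joint lid above 0.8 rad), for 0.2 s.
At the end, for the whole second after the job is handed in: The tall cheese lies on the floor of the deep compartment and the low cheese on the floor of the shallow one (centre within 5 mm of its resting height, within 14 mm across and 43 mm along the compartment), at rest, and the lid is shut to within 0.04 rad (x of tall_center in the frame of deep_floor between -0.043 and 0.043 m and y of tall_center in the frame of deep_floor between -0.014 and 0.014 m and z of tall_center in the frame of deep_floor between 0.024 and 0.034 m and x of low_center in the frame of shallow_floor between -0.043 and 0.043 m and y of low_center in the frame of shallow_floor between -0.014 and 0.014 m and z of low_center in the frame of shallow_floor between 0.011 and 0.021 m and value of joint lid below 0.04 rad and velocity of joint lid below 0.05 rad/s and linear speed of each of tall, low below 0.02 m/s); the robot touches nothing.
It fails at once if the large wheel is moved by more than 30 mm (distance of wheel_center from where it was at the start of the episode above 0.03 m).
It fails at once if the brush is moved by more than 30 mm (distance of brush from where it was at the start of the episode above 0.03 m).
It fails at once if the bowl is moved by more than 30 mm (distance of bowl from where it was at the start of the episode above 0.03 m).
It fails at once if a small cheese is dropped (falls free faster than 0.6 m/s) ((contact force between anything else and tall below 0.01 N and linear speed of tall above 0.6 m/s) or (contact force between anything else and low below 0.01 N and linear speed of low above 0.6 m/s)).
It fails at once if the lid is pressed on a cheese with more than 15 N (contact force between lid and tall above 15 N or contact force between lid and low above 15 N).
It also fails if it takes over 72 s, if anything falls off the work surface, if the arm or the gripper's body presses on something with over 40 N, if the wrist force passes 120 N, or if a joint passes its speed limit or range.

### The arm

A 6-joint arm with a two-finger parallel gripper is mounted at the origin on the work surface. World frame = base frame: x ahead of the robot, y to its left, z up, the work surface at z = 0. Lengths are in m, angles in rad, forces in N, time in s.
With the tool pointing down it reaches from about 0.35 to 0.725 m from the base axis. Payload 6 kg.
Tool frame: the origin (TCP) lies between the finger pads; the fingertips stand r.tcp_to_tips ahead of it and the grasp point (between the pads) is the TCP (r.tcp_to_tips is the distance from the TCP to the fingertips, in m); z points along the fingers, y is the direction in which the jaws open and shut (so a half turn about z gives the same grasp; the last joint's range is limited). The gripper opens to 85 mm and grips with 20 to 120 N. Pads are 22 mm wide; open, the fingers measure 114 mm over their backs; the gripper's body (76 mm by 85 mm) begins 54 mm behind the grasp point. The pads swing forward as they close: fully open they stand 13 mm farther back than shut.
Start: joints at [-0.82, 0.04, 0.085, 0, -1.615, -0.334], TCP at [0.243, -0.549, 0.25] pointing down, gripper open.
Joint ranges: [-2.56, 2.56], [-1.29, 2.01], [-1.08, 1.49], [-3.29, 1.98], [-2.81, -0.18], [-2.99, 2.99]. Speed limits (rad/s): [2.57, 2.57, 3.01, 3.14, 3.14, 3.14].

### API

Orientations are given as [roll, pitch, yaw] about the fixed x, y, z axes, in that order (R = Rz(yaw) Ry(pitch) Rx(roll)).
In Python, from station import r, optics gives the robot as it stands.
- The arm moves only by the tool jog_arm, never from a script. Its argument "series" is a list of rows, each a list of 7 numbers: the closure, from 0 (fully open) to 1 (shut), then the shift along the tool's x, y, z in mm, then the turn, a rotation vector about the tool's x, y, z in rad. A call has 1 to 8 rows; each row is the pose to reach, as a shift and turn from the pose commanded when the call began, along the tool's axes at that moment; what a row does not reach only later rows make up. A row lasts 1/12 s, in which the tool goes at most 41.7 mm and 7.16 degrees, less where a joint would pass 70% of its speed; a pose out of reach is approached as far as the arm can. A call with a gripper value outside its range is refused whole. The fingers move at their own pace and stop on an object; "force" is the grip in N (left out, the last holds). Time passes only in rows, so rows that repeat a pose let the fingers close. It gives the time, the measured TCP pose, the force and the opening at its end, in the units of the state.
- r.read_state(): the state, without advancing time (a new reading comes with each control period).
- optics.read_camera(name): name is "scene" or "top" or "wrist"; returns a dict with "img" (400x640x3 uint8, red, green, blue), "fx", "fy", "cx", "cy" (pixels), "view" (4x4, takes a point from world to camera coordinates). Camera axes: x right, y down, z forward; pixel columns grow to the right and rows downward; lengths in m; the calibration is good to about 2 mm. The wrist camera is an equidistant fisheye: a pixel r from the principal point sees the ray r / f radians off the axis. A picture is of the moment at which its call begins. There is no depth.
- r.job_done(): hands the job in, once; it reports no verdict.
The state is a dict: "time": time; "joint_positions": joint angles; "dq": joint speeds; "joint_efforts": joint torques, N m; "eef_pos": TCP position; "tool_rot": TCP orientation; "contact_force": force on the tool from outside, world axes, zero at the start; "wrist_torque": the same for the moment, N m; "grip_width": finger opening in m.
Only numpy, scipy, OpenCV 4.12 (cv2) and the standard library are available. Lean on these libraries where they do the work, as an engineer would, in place of code of your own. Each camera call takes 0.05 s, during which the arm holds its last target. There are 200 camera calls.

## Working session

There is one attempt and no reset: what is moved stays moved. The work goes in short steps, Python scripts to look and compute and a tool call to move; the robot and the scene stay as the last step left them, time stands still between calls to the robot, and variables do not carry over. Pictures are saved under pics/ and viewed, about 8 in all and at most 12, crops included, and the job is handed in when it is done.

Besides the shell and the picture viewer there is one more tool, called after "Request:" as name(argument=value, ...), one argument or row to a line, values as JSON. jog_arm: Moves the arm, as the interface text tells. Its arguments: {"type":"object","properties":{"series":{"type":"array"},"force":{"type":"number"}},"required":["series"]}

```bash
mkdir -p pics; ls
python3 - <<'E'
from station import r, optics
import cv2,numpy as np
for n in ("top","scene"):
    d=optics.read_camera(n); cv2.imwrite(f"pics/{n}0.png",d["img"][:,:,::-1])
    print(n,d["fx"],d["fy"],d["cx"],d["cy"],np.round(d["view"],4).tolist())
print(r.tcp_to_tips,r.read_state())
E
```

```text
pics
top 510.49453756362914 510.49453756362914 323.06367672727447 197.0199905376085 [[-0.0246, -0.9994, -0.0236, 0.0565], [-0.9906, 0.0275, -0.1343, 0.5527], [0.1349, 0.02, -0.9907, 1.2492], [0.0, 0.0, 0.0, 1.0]]
scene 506.7333742460982 506.7333742460982 318.37801663436676 206.16184795720469 [[-0.4079, 0.913, -0.0075, 0.1994], [0.6017, 0.2626, -0.7543, -0.2615], [-0.6867, -0.3122, -0.6565, 1.8979], [0.0, 0.0, 0.0, 1.0]]
0.019 {'time': 0.1, 'joint_positions': array([-8.20285204e-01,  4.07989388e-02,  8.39425190e-02, -3.97891259e-04,
       -1.61549518e+00, -3.33695551e-01]), 'dq': array([ 3.84327532e-04, -1.01547654e-03,  2.56036845e-03,  1.74863381e-03,
       -9.22618457e-05, -1.02645703e-03]), 'joint_efforts': array([-5.89915377e-03, -3.69347692e+01,  3.48281085e+01,  6.95168048e+00,
       -4.57679940e-03,  3.43485692e-05]), 'eef_pos': array([ 0.24287764, -0.54837093,  0.24937152]), 'tool_rot': array([ 3.13999298e+00, -1.33813729e-04, -2.72475950e+00]), 'contact_force': array([-0.03693543, -0.25623847,  0.90607868]), 'wrist_torque': array([-0.05703791, -0.05642958,  0.00351195]), 'grip_width': 0.08544499020757844}
```

View pics/top0.png

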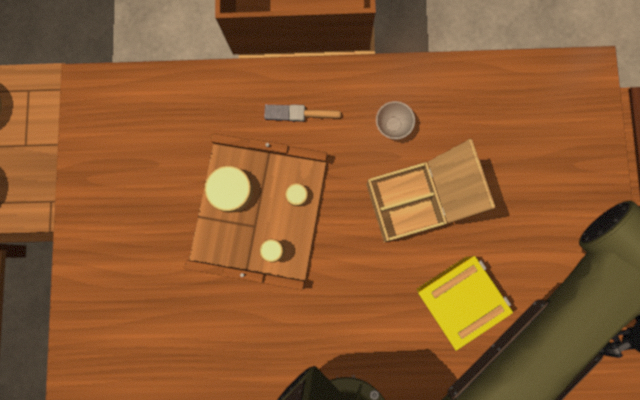

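View pics/scene0.png

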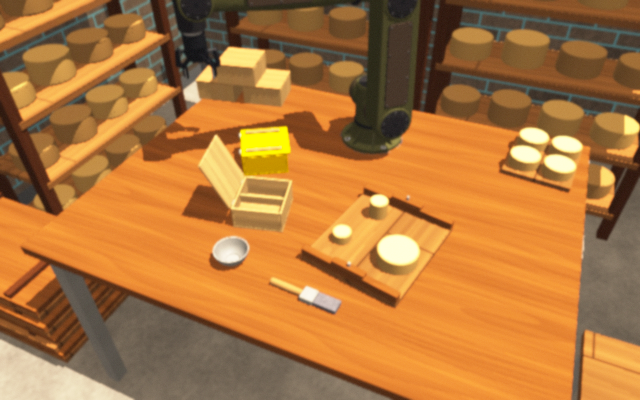

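Top view: the plywood case is at (407,202) with its lid to the right at (462,182). The yellow box at (465,302) has the same shape but isn't plywood, so it's a decoy. The low cheese is at (297,195), the tall one at (272,251) and the wheel at (228,189). I'll confirm with one enlarged crop.

Run:
```python
import cv2
t=cv2.imread("pics/top0.png")
a=cv2.resize(t[130:255,360:500],None,fx=5.5,fy=5.5,interpolation=cv2.INTER_CUBIC)[:,:780]
cv2.imwrite("pics/c1.png",cv2.resize(t[130:250,360:500],(700,600),interpolation=cv2.INTER_CUBIC))
cv2.imwrite("pics/c2.png",cv2.resize(t[170:290,180:340],(800,600),interpolation=cv2.INTER_CUBIC))
```

```text
(no output)
```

View pics/c1.png

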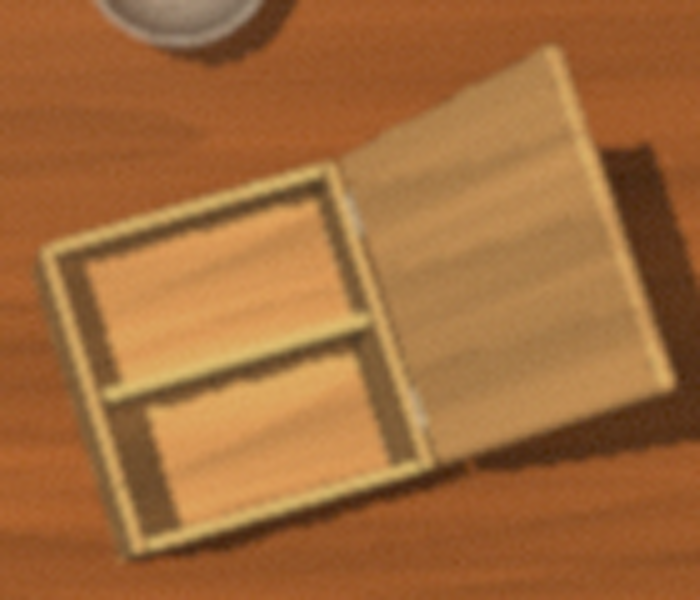

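View pics/c2.png

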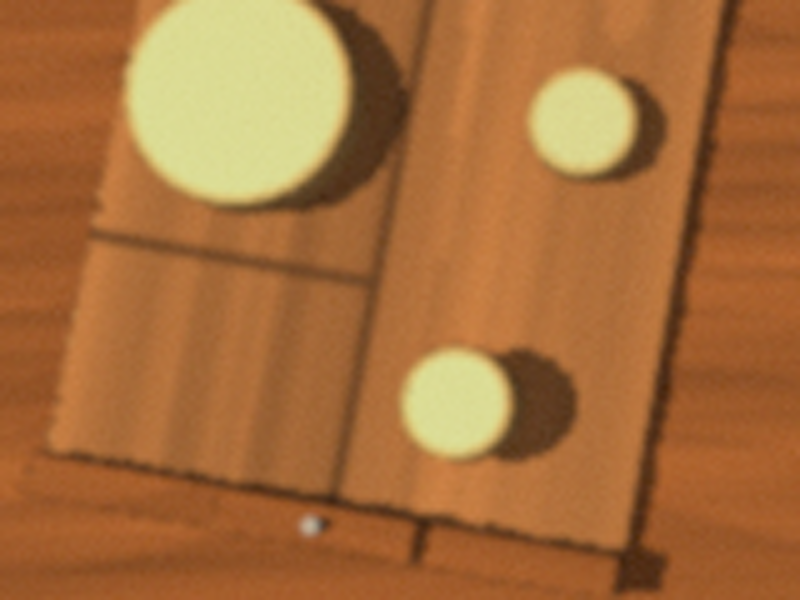

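The crop confirms the plywood case. The lower compartment (partition side, image bottom) has the wider wall shadow, so it's probably the deep one. Rim corners in full-image pixels are (367.6,179.6), (427,162.6), (447,223.4) and (386,241.4). The cheese with the long shadow is the tall one, top at (271.4,250.8); the low one's top is at (296.6,194.6).

```bash
cat > h.py <<'E'
from station import r, optics
import cv2,numpy as np
from scipy.spatial.transform import Rotation as R
def back(d,uv,z):
    V=d["view"]; Rm=V[:3,:3]; c=-Rm.T@V[:3,3]
    x=(uv[0]-d["cx"])/d["fx"]; y=(uv[1]-d["cy"])/d["fy"]
    if d.get("fish"):
        t=np.hypot(x,y); ray=np.array([x/t*np.sin(t),y/t*np.sin(t),np.cos(t)]) if t else np.array([0,0,1.])
    else: ray=np.array([x,y,1])
    w=Rm.T@ray; return c+w*(z-c[2])/w[2]
def pose():
    s=r.read_state(); return np.array(s["eef_pos"]),R.from_euler("xyz",s["tool_rot"]),s
def rel(p,yaw=None):
    "shift (mm) and turn in tool axes to reach p pointing down with given yaw (jaws = tool y)"
    P,Q,s=pose(); print("time",s["time"],"shift",np.round(Q.inv().apply(np.array(p)-P)*1000,1),end=" ")
    if yaw is not None:
        for k in (0,np.pi): print("turn",np.round((Q.inv()*R.from_euler("xyz",[np.pi,0,yaw+k])).as_rotvec(),3),end=" ")
    print()
E
python3 - <<'E'
from h import *
d=optics.read_camera("top")
c=[back(d,u,.076)[:2] for u in [(367.6,179.6),(427,162.6),(447,223.4),(386,241.4)]]
print(np.round(c,4)); m=np.mean(c,0); print("case",m.round(4))
ax=(c[1]+c[2]-c[0]-c[3]); ay=(c[0]+c[1]-c[2]-c[3]); print(np.arctan2(ax[1],ax[0]),np.arctan2(ay[1],ay[0]),np.linalg.norm(ax)/2,np.linalg.norm(ay)/2)
print("low",back(d,(296.6,194.6),.05).round(4),"tall",back(d,(271.4,250.8),.076).round(4),"wheel",back(d,(227.5,188.5),.063).round(4))
for u in [(212,143),(327,157),(304,286),(188,265)]: print(back(d,u,.046).round(3))
print("bowl",back(d,(396,121),.045).round(3))
print(d["view"])
w=optics.read_camera("wrist"); print({k:w[k] for k in w if k!="img"})
Q=pose(); print(Q[1].as_matrix().round(3)); V=w["view"];print((-V[:3,:3].T@V[:3,3]).round(4),Q[0])
E
```

```text
[[ 0.5888 -0.069 ]
 [ 0.627  -0.2162]
 [ 0.4762 -0.2565]
 [ 0.4366 -0.1078]]
case [ 0.5321 -0.1624]
-1.3139517192102366 0.2553125699843118 0.1529307075226079 0.15658816305357215
low [0.5603 0.1078 0.05  ] tall [0.4211 0.1694 0.076 ] wheel [0.5785 0.2788 0.063 ]
[0.7   0.322 0.046]
[0.655 0.029 0.046]
[0.334 0.094 0.046]
[0.392 0.38  0.046]
bowl [ 0.743 -0.149  0.045]
[[-0.0245882  -0.99942002 -0.02355948  0.05650484]
 [-0.99055403  0.02753665 -0.13432961  0.55265642]
 [ 0.13490045  0.02003401 -0.9906566   1.24919224]
 [ 0.          0.          0.          1.        ]]
{'fx': 309.70691628693146, 'fy': 309.70691628693146, 'cx': 320.23480720101827, 'cy': 197.40055763798733, 'view': array([[-0.40451181,  0.91452993,  0.00228251,  0.59852219],
       [ 0.87018154,  0.38412558,  0.30859622, -0.04135473],
       [ 0.28134371,  0.12681701, -0.95119039,  0.38106389],
       [ 0.        ,  0.        ,  0.        ,  1.        ]])}
[[-0.914 -0.405 -0.001]
 [-0.405  0.914  0.001]
 [ 0.     0.001 -1.   ]]
[ 0.1709 -0.5798  0.3739] [ 0.24286769 -0.54846975  0.24968035]
```

Run:
```python
from h import *
rel((.421,.1695,.22),-2.885)
```

```text
time 0.2 shift [-453.5  584.4   30.2] turn [ 0.001 -0.     0.16 ] turn [ 0.000e+00  2.000e-03 -2.981e+00]
```

Request:
jog_arm(
  series=[
    [0, -25, 32, 0, 0, 0, 0.02],
    [0, -50, 64, 0, 0, 0, 0.04],
    [0, -75, 97, 0, 0, 0, 0.06],
    [0, -100, 129, 0, 0, 0, 0.08],
    [0, -125, 161, 0, 0, 0, 0.1],
    [0, -150, 193, 0, 0, 0, 0.12],
    [0, -175, 226, 0, 0, 0, 0.14],
    [0, -200, 258, 0, 0, 0, 0.16],
  ],
)

```text
time: 0.87
eef_pos: [0.321, -0.23, 0.2503]
tool_rot: [3.142, 0.001, -2.887]
contact_force: [2.5, 0.1, 0.7]
grip_width: 0.085
```

Request:
jog_arm(
  series=[
    [0, -29, 28, 0, 0, 0, 0],
    [0, -58, 56, 0, 0, 0, 0],
    [0, -87, 84, 0, 0, 0, 0],
    [0, -116, 112, 0, 0, 0, 0],
    [0, -145, 140, 0, 0, 0, 0],
    [0, -174, 168, 0, 0, 0, 0],
    [0, -203, 196, 0, 0, 0, 0],
    [0, -203, 196, 0, 0, 0, 0],
  ],
)

```text
time: 1.53
eef_pos: [0.4695, 0.014, 0.2482]
tool_rot: [3.141, -0.003, -2.881]
contact_force: [-0.4, -0.1, -1.4]
grip_width: 0.0857
```

Run:
```python
from h import *
print(pose()); rel((.421,.1695,.22),-2.885)
```

```text
(array([0.46948155, 0.01403607, 0.24823816]), Rotation.from_matrix(array([[-9.66107255e-01, -2.58122819e-01, -3.06300266e-03],
                            [-2.58124375e-01,  9.66111688e-01,  1.17116522e-04],
                            [ 2.92897222e-03,  9.03782768e-04, -9.99995302e-01]])), {'time': 1.5333, 'joint_positions': array([ 4.60400346e-01, -3.10366600e-01, -2.34793651e-01, -1.47033607e-03,
       -1.64906123e+00, -1.77022955e+00]), 'dq': array([-0.06634036, -0.05737196, -0.04165971,  0.01538307, -0.04835268,
        0.07605666]), 'joint_efforts': array([  2.45417655, -18.60521615,  37.43631721,   7.34127894,
         0.40985486,  -0.74664066]), 'eef_pos': array([0.46948155, 0.01403607, 0.24823816]), 'tool_rot': array([ 3.14068887e+00, -2.92897641e-03, -2.88051123e+00]), 'contact_force': array([-0.36681591, -0.06861866, -1.41193024]), 'wrist_torque': array([-0.10210121,  0.15431657,  0.01658764]), 'grip_width': 0.08574411183909916})
time 1.5333 shift [  6.6 162.7  28.4] turn [ 0.001 -0.003  0.004] turn [ 5.000e-03  1.000e-03 -3.137e+00]
```

Request:
jog_arm(
  series=[
    [0, 2, 35, 5, 0, 0, 0],
    [0, 4, 70, 10, 0, 0, 0],
    [0, 5, 105, 15, 0, 0, 0],
    [0, 6, 140, 22, 0, 0, 0],
    [0, 7, 163, 28, 0, 0, 0],
    [0, 7, 163, 28, 0, 0, 0],
    [0, 7, 163, 28, 0, 0, 0],
  ],
)

```text
time: 2.12
eef_pos: [0.4192, 0.1661, 0.2218]
tool_rot: [-3.141, -0.001, -2.882]
contact_force: [0.6, -0.2, -0.3]
grip_width: 0.0854
```

Run:
```python
from h import *
w=optics.read_camera("wrist"); cv2.imwrite("pics/w1.png",w["img"][:,:,::-1]); np.savez("w1.npz",**w)
rel((.421,.1695,.055),-2.885)
def proj(p):
    c=w["view"]@np.append(p,1); t=np.arctan2(np.hypot(c[0],c[1]),c[2]); n=np.hypot(c[0],c[1])
    return (w["cx"]+w["fx"]*t*c[0]/n).round(1),(w["cy"]+w["fy"]*t*c[1]/n).round(1)
print(proj((.421,.1695,.076)),proj((.5603,.1078,.05)))
```

```text
time 2.1667 shift [ -2.4   3.7 167.3] turn [-0.    -0.     0.001] turn [ 0.   -0.   -3.14] 
(np.float64(322.4), np.float64(190.9)) (np.float64(240.1), np.float64(282.6))
```

View pics/w1.png

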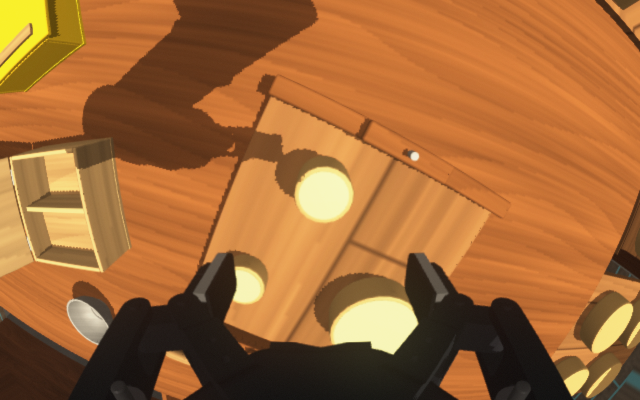

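The tall cheese's top shows at (324,194) against (322,191) predicted, so the position is good to about 2 mm. The low cheese is at (245,283), close to its prediction too. I'll descend and grip.

Request:
jog_arm(
  series=[
    [0, -1, 2, 30, 0, 0, 0],
    [0, -2, 4, 65, 0, 0, 0],
    [0, -2, 4, 100, 0, 0, 0],
    [0, -2, 4, 130, 0, 0, 0],
    [0, -2, 4, 150, 0, 0, 0],
    [0, -2, 4, 167, 0, 0, 0],
    [0, -2, 4, 167, 0, 0, 0],
    [0, -2, 4, 167, 0, 0, 0],
  ],
)

```text
time: 2.83
eef_pos: [0.4209, 0.1686, 0.0555]
tool_rot: [-3.141, -0.001, -2.886]
contact_force: [0.5, 0.2, -0.3]
grip_width: 0.0851
```

Request:
jog_arm(
  series=[
    [1, 0, 0, 0, 0, 0, 0],
    [1, 0, 0, 0, 0, 0, 0],
    [1, 0, 0, 0, 0, 0, 0],
    [1, 0, 0, 0, 0, 0, 0],
    [1, 0, 0, 0, 0, 0, 0],
    [1, 0, 0, 0, 0, 0, 0],
    [1, 0, 0, 0, 0, 0, 0],
    [1, 0, 0, 0, 0, 0, 0],
  ],
  force=35,
)

```text
time: 3.5
eef_pos: [0.4216, 0.1702, 0.0572]
tool_rot: [3.141, 0.003, -2.884]
contact_force: [-0.7, -1.3, 5.7]
grip_width: 0.0554
```

Request:
jog_arm(
  series=[
    [1, 0, 0, -15, 0, 0, 0],
    [1, 0, 0, -40, 0, 0, 0],
    [1, 0, 0, -75, 0, 0, 0],
    [1, 0, 0, -110, 0, 0, 0],
    [1, 0, 0, -145, 0, 0, 0],
    [1, 0, 0, -165, 0, 0, 0],
    [1, 0, 0, -165, 0, 0, 0],
    [1, 0, 0, -165, 0, 0, 0],
  ],
)

```text
time: 4.17
eef_pos: [0.4208, 0.1701, 0.2212]
tool_rot: [3.14, 0.001, -2.885]
contact_force: [0.0, -0.5, -2.1]
grip_width: 0.0557
```

Run:
```python
from h import *
print(pose()[0]); rel((.4953,-.172,.22),-2.885)
```

```text
[0.42075364 0.17012454 0.22115911]
time 4.1667 shift [  14.9 -349.8    0.5] turn [0.002 0.001 0.   ] turn [-2.000e-03  3.000e-03 -3.141e+00]
```

Request:
jog_arm(
  series=[
    [1, 1, -20, 0, 0, 0, 0],
    [1, 3, -55, 0, 0, 0, 0],
    [1, 5, -90, 0, 0, 0, 0],
    [1, 7, -125, 0, 0, 0, 0],
    [1, 9, -160, 0, 0, 0, 0],
    [1, 12, -195, 0, 0, 0, 0],
    [1, 13, -230, 0, 0, 0, 0],
    [1, 15, -260, 0, 0, 0, 0],
  ],
)

```text
time: 4.83
eef_pos: [0.4715, -0.0876, 0.2183]
tool_rot: [3.141, -0.003, -2.885]
contact_force: [0.3, 0.5, -1.2]
grip_width: 0.0555
```

Request:
jog_arm(
  series=[
    [1, 0, -20, 0, 0, 0, 0],
    [1, 0, -40, 0, 0, 0, 0],
    [1, 0, -60, 0, 0, 0, 0],
    [1, 0, -80, 0, 0, 0, 0],
    [1, 0, -90, 0, 0, 0, 0],
    [1, 0, -90, 0, 0, 0, 0],
    [1, 0, -90, 0, 0, 0, 0],
  ],
)

```text
time: 5.42
eef_pos: [0.4946, -0.1726, 0.2188]
tool_rot: [3.14, -0.002, -2.886]
contact_force: [-0.8, 0.5, -1.0]
grip_width: 0.0549
```

Run:
```python
from h import *
w=optics.read_camera("wrist"); cv2.imwrite("pics/w2.png",cv2.resize(w["img"][:,:,::-1],(800,500)))
rel((.4953,-.172,.049),-2.885)
```

```text
time 5.4667 shift [-9.000e-01 -1.000e-01  1.702e+02] turn [ 0.001 -0.001  0.   ] turn [ 2.000e-03  2.000e-03 -3.142e+00]
```

View pics/w2.png

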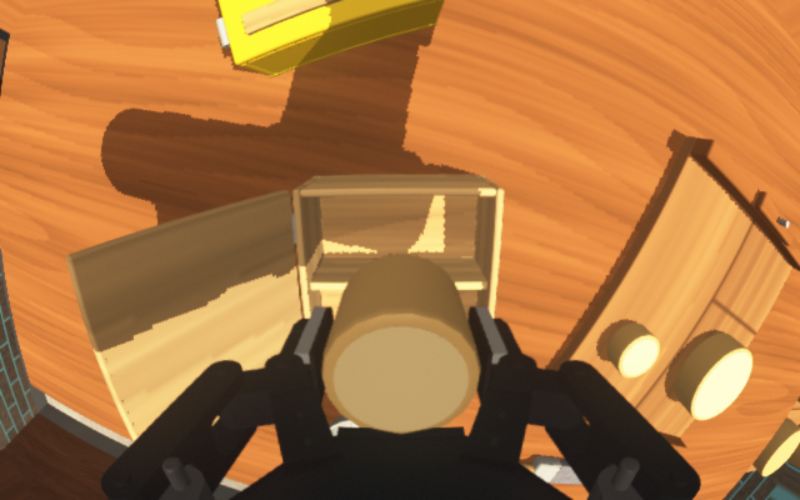

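Run:
```python
from h import *
d=optics.read_camera("top"); t=cv2.imread("pics/top0.png")[150:250,360:460]
S=6; t=cv2.resize(t,None,fx=S,fy=S,interpolation=cv2.INTER_CUBIC)
C=np.array([.5321,-.1624]); a=-1.3145; M=np.array([[np.cos(a),-np.sin(a)],[np.sin(a),np.cos(a)]])
def pj(p):
    c=d["view"]@np.append(p,1); return [(d["cx"]+d["fx"]*c[0]/c[2]-359.5-0)*S-3,(d["cy"]+d["fy"]*c[1]/c[2]-149.5)*S-3]
for s in (1,-1):
    for z,col in ((.010,(255,0,0)),(.036,(0,0,255)),(.076,(0,255,0))):
        q=[pj(np.append(C+M@np.array([x,s*38+y])/1000,z)) for x,y in ((-70,-35),(70,-35),(70,35),(-70,35))] if 0 else [pj(np.append(C+M@(np.array([x,s*38+y])/1000),z)) for x,y in ((-70,-35),(70,-35),(70,35),(-70,35))]
        cv2.polylines(t,[np.int32(q)],True,col,1)
cv2.imwrite("pics/ov.png",t)
```

```text
(no output)
```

View pics/ov.png

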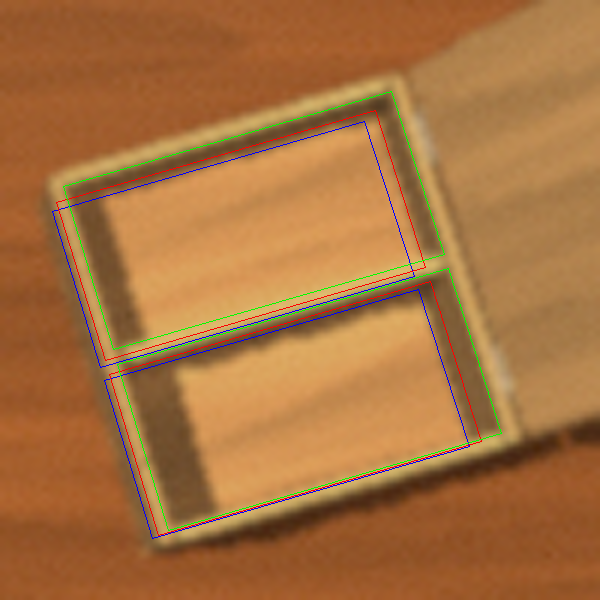

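The overlay settles it. The lower compartment's floor edge follows the deep outline (blue) at right (420,290)–(465,445), and the upper one follows the shallow outline (red). Shadow widths of about 45 and 30 px fit depths of 66 and 40 mm. So the deep compartment is the one nearer the robot, which is already under the tool.

Request:
jog_arm(
  series=[
    [1, -1, 0, 25, 0, 0, 0],
    [1, -1, 0, 55, 0, 0, 0],
    [1, -1, 0, 85, 0, 0, 0],
    [1, -1, 0, 115, 0, 0, 0],
    [1, -1, 0, 140, 0, 0, 0],
    [1, -1, 0, 155, 0, 0, 0],
    [1, -1, 0, 163, 0, 0, 0],
    [1, -1, 0, 165, 0, 0, 0],
  ],
)

```text
time: 6.18
eef_pos: [0.4952, -0.1716, 0.0538]
tool_rot: [3.141, -0.002, -2.884]
contact_force: [0.1, -0.7, -0.7]
grip_width: 0.0551
```

Request:
jog_arm(
  series=[
    [1, 0, 0, 1, 0, 0, 0],
    [1, 0, 0, 2, 0, 0, 0],
    [1, 0, 0, 3, 0, 0, 0],
    [1, 0, 0, 4, 0, 0, 0],
    [1, 0, 0, 5, 0, 0, 0],
    [1, 0, 0, 5, 0, 0, 0],
  ],
)

```text
time: 6.68
eef_pos: [0.4961, -0.1724, 0.0504]
tool_rot: [3.141, 0.0, -2.885]
contact_force: [0.0, 0.2, -1.1]
grip_width: 0.0553
```

Request:
jog_arm(
  series=[
    [1, 0, 0, 1, 0, 0, 0],
    [1, 0, 0, 2, 0, 0, 0],
    [1, 0, 0, 2, 0, 0, 0],
  ],
)

```text
time: 6.93
eef_pos: [0.4963, -0.1726, 0.0492]
tool_rot: [-3.141, 0.001, -2.885]
contact_force: [-1.8, 0.8, 4.3]
grip_width: 0.0552
```

Touching the floor at about 5 N. I'll release and rise.

Request:
jog_arm(
  series=[
    [0.3, 0, 0, 0, 0, 0, 0],
    [0.2, 0, 0, 0, 0, 0, 0],
    [0, 0, 0, 0, 0, 0, 0],
    [0, 0, 0, 0, 0, 0, 0],
    [0, 0, 0, 0, 0, 0, 0],
    [0, 0, 0, 0, 0, 0, 0],
    [0, 0, 0, 0, 0, 0, 0],
  ],
)

```text
time: 7.52
eef_pos: [0.496, -0.1724, 0.0482]
tool_rot: [3.141, -0.0, -2.885]
contact_force: [-0.2, -1.2, -0.3]
grip_width: 0.0855
```

Request:
jog_arm(
  series=[
    [0, 0, 0, -15, 0, 0, 0],
    [0, 0, 0, -40, 0, 0, 0],
    [0, 0, 0, -75, 0, 0, 0],
    [0, 0, 0, -110, 0, 0, 0],
    [0, 0, 0, -145, 0, 0, 0],
    [0, 0, 0, -165, 0, 0, 0],
    [0, 0, 0, -165, 0, 0, 0],
  ],
)

```text
time: 8.1
eef_pos: [0.4978, -0.1731, 0.2195]
tool_rot: [-3.138, 0.008, -2.885]
contact_force: [-0.6, 0.3, 0.3]
grip_width: 0.0855
```

Run:
```python
from h import *
rel((.5605,.108,.21),-2.885)
```

```text
time 8.1 shift [-132.   256.     9.6] turn [-0.004  0.008  0.   ] turn [-0.013 -0.006 -3.141]
```

Request:
jog_arm(
  series=[
    [0, -16, 32, 0, 0, 0, 0],
    [0, -33, 64, 0, 0, 0, 0],
    [0, -50, 96, 0, 0, 0, 0],
    [0, -66, 128, 0, 0, 0, 0],
    [0, -82, 160, 0, 0, 0, 0],
    [0, -99, 192, 0, 0, 0, 0],
    [0, -116, 225, 0, 0, 0, 0],
    [0, -131, 255, 0, 0, 0, 0],
  ],
)

```text
time: 8.77
eef_pos: [0.5579, 0.1096, 0.2127]
tool_rot: [3.141, -0.001, -2.884]
contact_force: [0.8, -0.1, -0.8]
grip_width: 0.0851
```

Request:
jog_arm(
  series=[
    [0, 0, 0, 10, 0, 0, 0],
    [0, 0, 0, 10, 0, 0, 0],
    [0, 0, 0, 10, 0, 0, 0],
  ],
)

```text
time: 9.02
eef_pos: [0.5575, 0.1073, 0.2022]
tool_rot: [-3.141, -0.002, -2.884]
contact_force: [0.3, -0.2, 0.5]
grip_width: 0.0855
```

Run:
```python
from h import *
w=optics.read_camera("wrist"); cv2.imwrite("pics/w3.png",w["img"][:,:,::-1])
rel((.5605,.108,.042),-2.885); w["fish"]=1
# centre of low top: bright blob
for u in [(322,191)]: print(back(w,u,.05))
V=w["view"]; c=V@np.array([.5605,.108,.05,1]); n=np.hypot(c[0],c[1]); t=np.arctan2(n,c[2]); u0=(w["cx"]+w["fx"]*t*c[0]/n,w["cy"]+w["fy"]*t*c[1]/n); print("pred",u0)
g=w["img"].astype(int); m=((g[:,:,0]>200)&(g[:,:,1]>190)).astype(np.uint8)
n,l,st,ce=cv2.connectedComponentsWithStats(m)
for i in range(1,n):
    if st[i][4]>300: print(st[i],ce[i].round(1),back(w,ce[i],.05).round(4))
```

```text
time 9.0667 shift [ -3.1   0.6 161. ] turn [-0.    -0.001 -0.   ] turn [-1.000e-03  1.000e-03  3.141e+00] 
[0.56110727 0.11076216 0.05      ]
pred (np.float64(319.2991619556028), np.float64(189.67408225329004))
[  27   22   97  165 1290] [72.8 88. ] [ 0.514  -0.1873  0.05  ]
[  59   52   33   56 1239] [74.6 75.5] [ 0.4998 -0.1872  0.05  ]
[ 56 118  17  37 385] [ 63.4 136.1] [ 0.571  -0.1964  0.05  ]
[ 292  167   57   54 2430] [320.4 193.6] [0.5639 0.11   0.05  ]
[ 425  203   91   93 5857] [473.5 246.4] [0.5795 0.2874 0.05  ]
[ 73 243  55  63 983] [102.3 268.8] [ 0.7307 -0.1336  0.05  ]
[224 321  69  26 494] [266.1 333.7] [0.7501 0.0916 0.05  ]
[586 337  40  43 725] [605.9 358.1] [0.7666 0.8103 0.05  ]
```

Request:
jog_arm(
  series=[
    [0, -2, 1, 30, 0, 0, 0],
    [0, -4, 1, 65, 0, 0, 0],
    [0, -5, 1, 100, 0, 0, 0],
    [0, -5, 1, 130, 0, 0, 0],
    [0, -5, 1, 150, 0, 0, 0],
    [0, -5, 1, 160, 0, 0, 0],
    [0, -5, 1, 160, 0, 0, 0],
    [0, -5, 1, 160, 0, 0, 0],
  ],
)

```text
time: 9.73
eef_pos: [0.5632, 0.1091, 0.0446]
tool_rot: [-3.141, 0.001, -2.886]
contact_force: [-0.3, -0.4, 1.3]
grip_width: 0.0853
```

Request:
jog_arm(
  series=[
    [1, 0, 0, 0, 0, 0, 0],
    [1, 0, 0, 0, 0, 0, 0],
    [1, 0, 0, 0, 0, 0, 0],
    [1, 0, 0, 0, 0, 0, 0],
    [1, 0, 0, 0, 0, 0, 0],
    [1, 0, 0, 0, 0, 0, 0],
    [1, 0, 0, 0, 0, 0, 0],
    [1, 0, 0, 0, 0, 0, 0],
  ],
  force=30,
)

```text
time: 10.4
eef_pos: [0.5636, 0.1101, 0.0454]
tool_rot: [-3.142, 0.003, -2.884]
contact_force: [-1.0, 0.1, 4.9]
grip_width: 0.0549
```

Request:
jog_arm(
  series=[
    [1, 0, 0, -15, 0, 0, 0],
    [1, 0, 0, -40, 0, 0, 0],
    [1, 0, 0, -75, 0, 0, 0],
    [1, 0, 0, -110, 0, 0, 0],
    [1, 0, 0, -145, 0, 0, 0],
    [1, 0, 0, -165, 0, 0, 0],
    [1, 0, 0, -165, 0, 0, 0],
    [1, 0, 0, -165, 0, 0, 0],
  ],
)

```text
time: 11.07
eef_pos: [0.5629, 0.1102, 0.2097]
tool_rot: [3.14, 0.003, -2.885]
contact_force: [1.3, 0.5, -1.9]
grip_width: 0.0549
```

Run:
```python
from h import *
print(pose()[0]); rel((.5689,-.1528,.207),-2.885)
```

```text
[0.56289366 0.11016521 0.20974696]
time 11.0667 shift [  61.  -255.9    2.3] turn [0.001 0.003 0.   ] turn [-4.000e-03  2.000e-03 -3.141e+00]
```

Request:
jog_arm(
  series=[
    [1, 5, -20, 0, 0, 0, 0],
    [1, 13, -55, 0, 0, 0, 0],
    [1, 21, -90, 0, 0, 0, 0],
    [1, 30, -125, 0, 0, 0, 0],
    [1, 38, -160, 0, 0, 0, 0],
    [1, 46, -195, 0, 0, 0, 0],
    [1, 54, -225, 0, 0, 0, 0],
    [1, 61, -256, 0, 0, 0, 0],
  ],
)

```text
time: 11.73
eef_pos: [0.5676, -0.1548, 0.2064]
tool_rot: [3.14, -0.002, -2.885]
contact_force: [1.6, -0.2, -0.2]
grip_width: 0.0547
```

Request:
jog_arm(
  series=[
    [1, 0, 0, 0, 0, 0, 0],
    [1, 0, 0, 0, 0, 0, 0],
    [1, 0, 0, 0, 0, 0, 0],
  ],
)

```text
time: 11.98
eef_pos: [0.5681, -0.1531, 0.2067]
tool_rot: [3.14, -0.002, -2.885]
contact_force: [-0.2, 0.6, -0.7]
grip_width: 0.0549
```

Run:
```python
from h import *
w=optics.read_camera("wrist"); cv2.imwrite("pics/w4.png",cv2.resize(w["img"][:,:,::-1],(800,500)))
rel((.5689,-.1528,.063),-2.885)
```

```text
time 12.0333 shift [ -0.8  -0.4 144.2] turn [ 0.001 -0.002  0.001] turn [ 2.000e-03  1.000e-03 -3.141e+00]
```

View pics/w4.png

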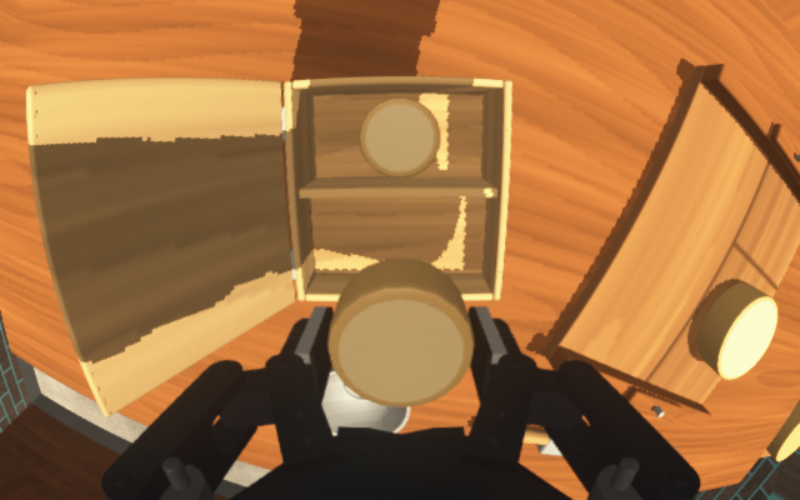

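The tall cheese stands centred in the near compartment, at (400,137). The low cheese is held over the far one. I'll lower it.

Request:
jog_arm(
  series=[
    [1, -1, 0, 25, 0, 0, 0],
    [1, -1, 0, 55, 0, 0, 0],
    [1, -1, 0, 85, 0, 0, 0],
    [1, -1, 0, 112, 0, 0, 0],
    [1, -1, 0, 127, 0, 0, 0],
    [1, -1, 0, 134, 0, 0, 0],
    [1, -1, 0, 138, 0, 0, 0],
    [1, -1, 0, 140, 0, 0, 0],
  ],
)

```text
time: 12.7
eef_pos: [0.5699, -0.1525, 0.0686]
tool_rot: [-3.141, 0.0, -2.884]
contact_force: [0.1, -0.1, 0.1]
grip_width: 0.0549
```

Request:
jog_arm(
  series=[
    [1, 0, 0, 1, 0, 0, 0],
    [1, 0, 0, 2, 0, 0, 0],
    [1, 0, 0, 3, 0, 0, 0],
    [1, 0, 0, 4, 0, 0, 0],
    [1, 0, 0, 4, 0, 0, 0],
  ],
)

```text
time: 13.12
eef_pos: [0.5696, -0.1531, 0.0645]
tool_rot: [3.142, 0.0, -2.885]
contact_force: [-0.5, 0.1, -1.1]
grip_width: 0.0549
```

Request:
jog_arm(
  series=[
    [1, 0, 0, 1, 0, 0, 0],
    [1, 0, 0, 2, 0, 0, 0],
    [1, 0, 0, 2, 0, 0, 0],
  ],
)

```text
time: 13.37
eef_pos: [0.5699, -0.1532, 0.0634]
tool_rot: [-3.141, 0.001, -2.885]
contact_force: [-2.8, 0.7, 4.1]
grip_width: 0.0549
```

Request:
jog_arm(
  series=[
    [0.3, 0, 0, 0, 0, 0, 0],
    [0.2, 0, 0, 0, 0, 0, 0],
    [0, 0, 0, 0, 0, 0, 0],
    [0, 0, 0, 0, 0, 0, 0],
    [0, 0, 0, 0, 0, 0, 0],
    [0, 0, 0, 0, 0, 0, 0],
    [0, 0, 0, 0, 0, 0, 0],
  ],
)

```text
time: 13.95
eef_pos: [0.5695, -0.1531, 0.0622]
tool_rot: [3.142, -0.0, -2.885]
contact_force: [0.8, -0.1, 0.7]
grip_width: 0.0853
```

Request:
jog_arm(
  series=[
    [0, 0, 0, -15, 0, 0, 0],
    [0, 0, 0, -40, 0, 0, 0],
    [0, 0, 0, -75, 0, 0, 0],
    [0, 0, 0, -110, 0, 0, 0],
    [0, 0, 0, -145, 0, 0, 0],
    [0, 0, 0, -180, 0, 0, 0],
    [0, 0, 0, -215, 0, 0, 0],
    [0, 0, 0, -250, 0, 0, 0],
  ],
)

```text
time: 14.62
eef_pos: [0.5692, -0.1531, 0.3142]
tool_rot: [3.142, 0.0, -2.885]
contact_force: [0.9, 0.4, -0.2]
grip_width: 0.0853
```

```bash
cat >> h.py <<'E'
C=np.array([.5321,-.1624]); U=np.array([-.254,.967]); H=C-.076*U
def uv():
    "finger-tip centre in lid plane (mm): u toward case, v above hinge, and offset along case y"
    P,_,s=pose(); d=P[:2]-H; print("t",s["time"],"u,v",np.round([d@U*1000,(P[2]-.0765-.019)*1000],1),"lat",round(d@np.array([.967,.254])*1000,1),"F",np.round(s["contact_force"],1),"q",s["joint_positions"].round(2))
E
python3 - <<'E'
from h import *
d=optics.read_camera("top"); cv2.imwrite("pics/top1.png",d["img"][:,:,::-1])
for th in np.arange(1.8,2.15,.05):
    p=np.append(H+U*.162*np.cos(th),.0765+.162*np.sin(th)); c=d["view"]@np.append(p,1); print(th.round(2),(d["cx"]+d["fx"]*c[0]/c[2]).round(1),(d["cy"]+d["fy"]*c[1]/c[2]).round(1),end="; ")
uv()
cv2.imwrite("pics/w5.png",cv2.resize(optics.read_camera("wrist")["img"][:,:,::-1],(800,500)))
E
```

```text
1.8 467.9 177.4; 1.85 471.2 176.6; 1.9 474.3 175.8; 1.95 477.4 175.0; 2.0 480.3 174.3; 2.05 483.0 173.7; 2.1 485.6 173.1; t 14.6667 u,v [ 74.1 227.1] lat 38.9 F [-3.8 -0.6  6.7] q [ 0.08  0.03  0.2   0.   -1.74 -1.39]
```

View pics/w5.png

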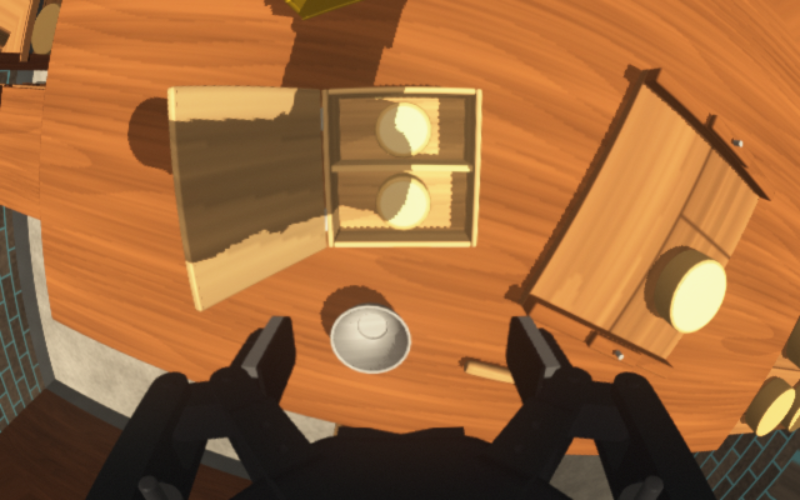

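Both cheeses lie flat in their compartments, tops at (403,130) and (403,202), and the lid stands at about 2.03 rad. Next I'll shut the fingers and go behind the lid.

Request:
jog_arm(
  series=[
    [1, 5, -20, 0, 0, 0, 0],
    [1, 10, -50, 0, 0, 0, 0],
    [1, 16, -80, 0, 0, 0, 0],
    [1, 22, -110, 0, 0, 0, 0],
    [1, 28, -140, 0, 0, 0, 0],
    [1, 34, -165, 0, 0, 0, 0],
    [1, 39, -190, 0, 0, 0, 0],
    [1, 39, -190, 0, 0, 0, 0],
  ],
)

```text
time: 15.38
eef_pos: [0.5793, -0.3507, 0.3104]
tool_rot: [3.141, -0.002, -2.889]
contact_force: [0.3, 0.4, -0.4]
grip_width: 0.0003
```

Run:
```python
from h import *
uv(); rel((0.5,-.3,.3),-2.885)
```

```text
t 15.3833 u,v [-118.1  214.9] lat -2.2 F [ 0.3  0.4 -0.4] q [-0.25  0.27  0.45  0.   -1.75 -1.07]
time 15.3833 shift [64.1 68.9 10.6] turn [ 0.001 -0.002 -0.004] turn [-4.000e-03 -1.000e-03  3.138e+00]
```

Request:
jog_arm(
  series=[
    [1, -2, 0, 25, 0, 0, 0],
    [1, -2, 0, 50, 0, 0, 0],
    [1, -2, 0, 75, 0, 0, 0],
    [1, -2, 0, 100, 0, 0, 0],
    [1, -2, 0, 100, 0, 0, 0],
  ],
)

```text
time: 15.8
eef_pos: [0.5803, -0.3447, 0.2052]
tool_rot: [3.135, -0.007, -2.885]
contact_force: [-0.3, 0.2, -1.6]
grip_width: 0.0002
```

Request:
jog_arm(
  series=[
    [1, 0, 8, 0, 0, 0, 0],
    [1, 0, 16, 0, 0, 0, 0],
    [1, 0, 24, 0, 0, 0, 0],
    [1, 0, 32, 0, 0, 0, 0],
    [1, 0, 40, 0, 0, 0, 0],
    [1, 0, 48, 0, 0, 0, 0],
  ],
)

```text
time: 16.3
eef_pos: [0.5699, -0.2992, 0.2139]
tool_rot: [-3.14, 0.002, -2.885]
contact_force: [1.0, -1.0, 1.5]
grip_width: -0.0003
```

```bash
python3 -c "from h import *;uv()"
```

```text
t 16.3 u,v [-65.9 118.4] lat 1.8 F [ 1.  -1.   1.5] q [-0.17  0.15  0.14  0.   -1.55 -1.14]
```

Request:
jog_arm(
  series=[
    [1, 2, 10, -1, 0, 0, 0],
    [1, 2, 20, -2, 0, 0, 0],
    [1, 2, 30, -3, 0, 0, 0],
    [1, 2, 40, -4, 0, 0, 0],
    [1, 2, 50, -5, 0, 0, 0],
    [1, 2, 60, -4, 0, 0, 0],
    [1, 2, 70, -3, 0, 0, 0],
    [1, 2, 80, -2, 0, 0, 0],
  ],
)

```text
time: 16.97
eef_pos: [0.547, -0.2218, 0.2135]
tool_rot: [3.141, -0.001, -2.885]
contact_force: [1.4, -1.6, -0.8]
grip_width: 0.0002
```

```bash
python3 -c "from h import *;uv()"
```

```text
t 16.9667 u,v [ 14.7 118. ] lat -0.7 F [ 1.4 -1.6 -0.8] q [-0.05  0.01 -0.01 -0.   -1.55 -1.27]
```

Request:
jog_arm(
  series=[
    [1, 0, 7, 3, 0, 0, 0],
    [1, 0, 18, 8, 0, 0, 0],
    [1, 0, 29, 13, 0, 0, 0],
    [1, 0, 39, 19, 0, 0, 0],
    [1, 0, 48, 27, 0, 0, 0],
    [1, 0, 56, 34, 0, 0, 0],
    [1, 0, 65, 44, 0, 0, 0],
    [1, 0, 71, 54, 0, 0, 0],
  ],
)

```text
time: 17.63
eef_pos: [0.5291, -0.1533, 0.1593]
tool_rot: [3.141, -0.0, -2.884]
contact_force: [-0.2, 0.5, 0.9]
grip_width: 0.0003
```

Run:
```python
from h import *
uv(); cv2.imwrite("pics/s2.png",cv2.resize(optics.read_camera("scene")["img"][80:280,150:450,::-1],(780,520),interpolation=cv2.INTER_CUBIC))
```

```text
t 17.6333 u,v [85.5 63.8] lat -0.6 F [-0.2  0.5  0.9] q [ 0.08 -0.08 -0.2  -0.   -1.45 -1.4 ]
```

View pics/s2.png

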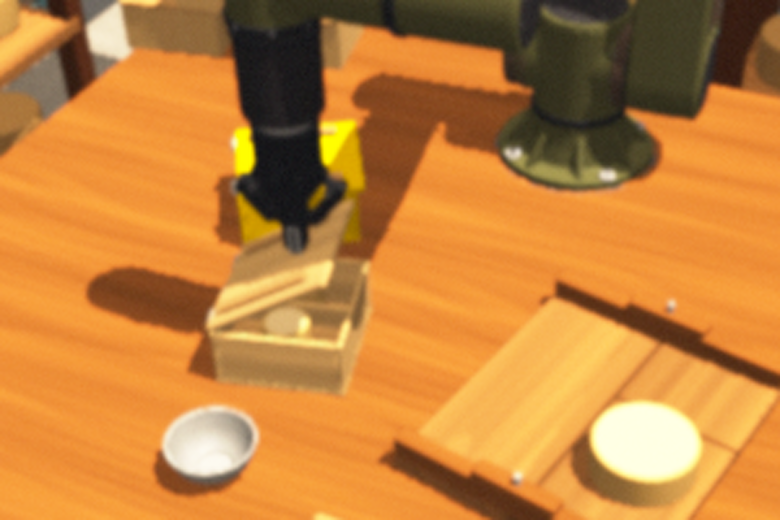

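The lid is at about 0.55 rad, with the fingertips on its outer face at (295,240) between the cleats. I'll keep following the arc down.

Request:
jog_arm(
  series=[
    [1, 0, 5, 6, 0, 0, 0],
    [1, 0, 8, 12, 0, 0, 0],
    [1, 0, 10, 18, 0, 0, 0],
    [1, 0, 12, 24, 0, 0, 0],
    [1, 0, 14, 30, 0, 0, 0],
    [1, 0, 16, 36, 0, 0, 0],
    [1, 0, 18, 42, 0, 0, 0],
    [1, 0, 19, 48, 0, 0, 0],
  ],
)

```text
time: 18.35
eef_pos: [0.5246, -0.1358, 0.1116]
tool_rot: [3.141, -0.0, -2.885]
contact_force: [0.6, 0.0, 0.8]
grip_width: 0.0005
```

Request:
jog_arm(
  series=[
    [1, 0, 0, 2, 0, 0, 0],
    [1, 0, 0, 4, 0, 0, 0],
    [1, 0, 0, 6, 0, 0, 0],
    [1, 0, 0, 7, 0, 0, 0],
    [1, 0, 0, 7, 0, 0, 0],
  ],
)

```text
time: 18.77
eef_pos: [0.5247, -0.136, 0.1052]
tool_rot: [3.141, -0.0, -2.885]
contact_force: [-0.3, -0.9, -0.2]
grip_width: -0.0
```

```bash
python3 -c "from h import *;uv()"
```

```text
t 18.7667 u,v [103.4   9.7] lat -0.5 F [-0.3 -0.9 -0.2] q [ 0.12 -0.08 -0.3  -0.   -1.35 -1.43]
```

Almost shut. I'll push down slowly until the force rises.

Request:
jog_arm(
  series=[
    [1, 0, 0, 1, 0, 0, 0],
    [1, 0, 0, 2, 0, 0, 0],
    [1, 0, 0, 2, 0, 0, 0],
    [1, 0, 0, 2, 0, 0, 0],
  ],
)

```text
time: 19.1
eef_pos: [0.5248, -0.136, 0.1037]
tool_rot: [-3.141, 0.001, -2.885]
contact_force: [-0.7, 0.8, 2.1]
grip_width: -0.0001
```

Request:
jog_arm(
  series=[
    [1, 0, 0, 1, 0, 0, 0],
    [1, 0, 0, 2, 0, 0, 0],
    [1, 0, 0, 2, 0, 0, 0],
  ],
)

```text
time: 19.35
eef_pos: [0.5249, -0.136, 0.1035]
tool_rot: [-3.141, 0.001, -2.884]
contact_force: [-5.3, 2.8, 11.3]
grip_width: -0.0003
```

Request:
jog_arm(
  series=[
    [1, 0, 0, 1, 0, 0, 0],
    [1, 0, 0, 2, 0, 0, 0],
    [1, 0, 0, 2, 0, 0, 0],
  ],
)

```text
time: 19.6
eef_pos: [0.525, -0.1361, 0.1034]
tool_rot: [-3.14, 0.002, -2.884]
contact_force: [-10.6, 5.2, 20.1]
grip_width: 0.0001
```

There's a hard stop at v = 8.0 mm, which is exactly the thickness of the shut lid. I'll let go and check.

Request:
jog_arm(
  series=[
    [1, 0, 0, -10, 0, 0, 0],
    [1, 0, 0, -40, 0, 0, 0],
    [1, 0, 0, -75, 0, 0, 0],
    [1, 0, 0, -110, 0, 0, 0],
    [1, 0, 0, -140, 0, 0, 0],
    [1, 0, 0, -140, 0, 0, 0],
    [1, 0, 0, -140, 0, 0, 0],
  ],
)

```text
time: 20.18
eef_pos: [0.5255, -0.1359, 0.2413]
tool_rot: [-3.141, 0.004, -2.885]
contact_force: [0.8, 0.3, -1.4]
grip_width: 0.0
```

Run:
```python
from h import *
uv(); cv2.imwrite("pics/s3.png",cv2.resize(optics.read_camera("scene")["img"][80:280,150:450,::-1],(780,520),interpolation=cv2.INTER_CUBIC))
```

```text
t 20.1833 u,v [103.2 145.8] lat 0.3 F [ 0.8  0.3 -1.4] q [ 0.12 -0.12 -0.08  0.   -1.6  -1.43]
```

View pics/s3.png

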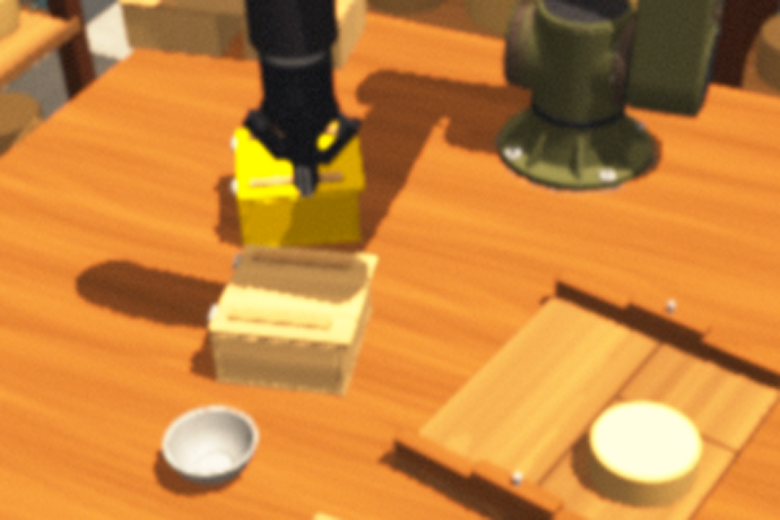

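The lid is flat on the rim at (295,290), the tool is clear of it, and the bowl and wheel haven't moved.

```bash
python3 -c "from station import r; print(r.job_done())"
```

```text
the job is handed in; nothing more can be done
None
```

I packed the tall cheese in the deep compartment (the one nearer the robot) and the low cheese in the shallow one. Both were set down at about 4 N of floor contact. I then pushed the lid shut with the closed fingers between the cleats and handed the job in at about 20 s of the 72 s; it reported no verdict.

**Last checks:**
- **Cheeses:** a wrist picture taken before closing showed both flat in their compartments, released, with the lid still open.
- **Lid:** the fingertips hit a hard stop 8 mm above the hinge line, which matches a shut lid. I pushed to about 20 N there. The final scene picture shows the lid flat and the tool clear of it.
- **Other things:** the bowl and wheel look unmoved in the final picture. The brush was mostly outside that crop, but the arm never went near it.

No check failed or disagreed. I did not measure the force between the lid and the cheeses; by their stated heights, both tops sit about 8 mm below the rim.

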